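# Turn the board over in its soldering stand and lock it

### The arm

A 7-joint arm with a two-finger parallel gripper is mounted at the origin on a cart in front of the work surface, level with it; the furniture and walls round the work are solid. World frame = base frame: x ahead of the robot, y to its left, z up, the work surface at z = 0. Lengths are in m, angles in rad, forces in N, time in s.
With the tool pointing down it reaches from about 0.425 to 0.875 m from the base axis. Payload 8.4 kg.
Tool frame: the origin (TCP) lies on the centre line of the jaws, within the pads' length; the fingertips stand 25 mm ahead of it and the grasp point (between the pads) lies 6 mm ahead of it (arm.tips_ahead is the distance from the TCP to the fingertips, in m); z points along the fingers, y is the line along which they close (so a half turn about z gives the same grasp; the last joint's range is limited). The gripper opens to 87 mm and grips with 3 to 60 N. Pads are 19 mm wide; open, the fingers measure 117 mm over their backs; the gripper's body (75 mm by 190 mm) begins 51 mm behind the grasp point.
Start: joints at [1.112, 0.333, 0.04, 1.465, -0.013, 1.343, -0.059], TCP at [0.229, -0.608, 0.248] pointing down, gripper open.
Joint ranges: [-2.58, 2.58], [-0.38, 2.09], [-1.3, 1.39], [0.25, 2.4], [-1.5, 4.64], [0.08, 2.09], [-2.65, 2.65]. Speed limits (rad/s): [2.22, 2.22, 2.79, 2.79, 3.14, 3.14, 3.14].

### API

Orientations are given as [roll, pitch, yaw] about the fixed x, y, z axes, in that order (R = Rz(yaw) Ry(pitch) Rx(roll)).
In Python, from workcell import arm gives the robot as it stands.
- The arm moves only by the tool servo_tool, never from a script. Its argument "increments" is a list of rows, each a list of 7 numbers: the turn, a rotation vector about the tool's x, y, z each as a share of pi rad, from -1 to 1, then the shift along the tool's x, y, z each as a share of 0.4 m, from -1 to 1, then the opening, from -1 (shut) to 1 (fully open), so that 0 is half open. In form: [[ax, ay, az, dx, dy, dz, jaw], ...]. A call has 1 to 8 rows; each row shifts and turns the commanded pose from where the row before left it, along the tool's axes as they then stand; what a row does not reach is not made up. A row lasts 1/8 s, in which the tool goes at most 62.5 mm and 10.7 degrees, less where a joint would pass 70% of its speed; a pose out of reach is approached as far as the arm can. A call with a number of a shift or a turn outside -1 to 1 is refused whole. A call with a gripper value outside its range is refused whole. The fingers move at their own pace and stop on an object; the grip force is fixed at half the most. Time passes only in rows, so rows that do not move let the fingers close. It gives the time, the measured TCP pose, the force, the opening and the grip force at its end, in the units of the state.
- arm.get_obs(): the state, without advancing time (a new reading comes with each control period).
- arm.grab_frame(name): name is "scene" or "top"; returns a dict with "pixels" (384x512x3 uint8, red, green, blue), "vfov" (degrees; the focal length in pixels is half the picture's height over the tangent of half this angle, whatever the lens; pixels are square), "cx", "cy" (the principal point, pixels), "k1" (the pictures are not rectified: a ray, as slopes to the right and down, at radius r is drawn at 1 + k1 r^2 times it, then the intrinsics apply), "R" (3x3) and "t" (3): a world point X has camera coordinates R X + t. Camera axes: x right, y down, z forward; pixel columns grow to the right and rows downward; lengths in m; the calibration is good to about 2 mm. A picture is of the moment at which its call begins. There is no depth.
- arm.job_done(): hands the job in; it is judged then, once.
The state is a dict: "t": time; "qpos": joint angles; "qd": joint speeds; "effort": joint torques, N m; "tcp_pos": TCP position; "tcp_rot": TCP orientation; "ft_force": force on the tool from outside, world axes, zero at the start; "ft_torque": the same for the moment, N m; "finger_gap": opening from 0.0 (shut) to 1.0 (fully open); "finger_force": force on a finger pad.
Only numpy, scipy, OpenCV 4.12 (cv2) and the standard library are available. Lean on these libraries where they do the work, as an engineer would, in place of code of your own. Each camera call takes 0.05 s, during which the arm holds its last target. There are 200 camera calls.

### The job

Turn the circuit board over in its soldering stand so that the solder side can be touched up: press down the raised front end of the locking pawl to free the frame, push the frame's back rail down and then the other rail over the top until the board lies level with its solder side up, and press the back end of the pawl fully home so that the frame is locked again. Only push, gently, with the fingertips: do not grip, force or fling the frame, do not shove or lift the stand, and leave the tools lying round it where they are.

Things in the scene. Friction and masses are not known exactly. Their poses are not given: they have to be found in the camera images.
- stand: grey soldering stand, loose on rubber feet, 2.4 kg. Origin on the bench under the middle of the frame's pivot; x to the back (away from the robot), y along the pivot to the left, z up. Posts (12 mm) at y = +-91 mm; pivot along y at x = 0, z = 95 mm. Feet at y = 79 to 119 mm on either side, x = -80 to +56 mm; under the frame only a cross bar 25 mm high
- board_frame (a joint): angle of the frame (110 mm across the pivot, 148 along it, 12 thick) with the board. 0 = level, component side up (start); grows as the back rail goes down and the front rail rises and passes over to the back; pi = solder side up. Cushioned stops at -0.03 and pi + 0.03. Stiff (0.10 N m): stays where left. Parts up to 21 mm high on the component side, none over 4 mm from x = 11 mm to the back rail
- pawl (a joint): angle of the locking pawl, a dark steel rocker outside the left post, pivot along y at x = -36, y = 105, z = 117 mm of the stand. 0 = nose down in a notch of the index disc (locked), 0.5 = fully released (stop). Stiff (0.06 N m): stays where left. The disc has a notch for either level position; the nose goes home only with the frame within about 0.06 of 0 or pi, else it stops on the rim above 0.15
- rail_back (a point): middle of the frame rail that is at the back at the start, 50 mm from the pivot, on its centre line (the rail is 10 mm wide and 12 mm thick, so its faces are 6 mm above and below); moves with the frame and ends at the front
- rail_front (a point): middle of the other rail, at the front at the start, likewise 50 mm from the pivot; moves with the frame and ends at the back
- release_pad (a point): centre of the top of the pawl's front pad, 26 x 22 mm, which slopes up towards the robot at 0.5 rad when locked (centre of its top at x = -68, y = 106, z = 147 mm of the stand); pressed down to its stop it is level (top at x = -78, z = 128 mm) and the pawl is released
- lock_pad (a point): centre of the top of the pawl's back pad, 28 x 22 mm, right above the nose; when locked it is level with its top at x = 6, y = 106, z = 137 mm of the stand, when released it slopes up to the back (centre at about x = -9, z = 155 mm); press it down to lock
- tweezers: steel tweezers, 18 x 135 x 8 mm, lying on the bench between the stand's feet, in front of its cross bar; must not be disturbed; origin at the centre of the underside
- flux_brush: thin brush, 9 x 118 x 9 mm, lying on the bench between the stand's feet, behind its cross bar; must not be disturbed; origin at the centre of the underside
- mouse: white computer mouse, 56 x 98 x 36 mm, to the left of the stand; must not be disturbed; origin at the centre of the underside
- solder_reel: reel of solder, 45 mm across, 28 mm high, left of the mouse; must not be disturbed; origin at the centre of the underside
- flux_bottle: white dropper bottle, 40 mm across, 97 mm high, left of the reel; must not be disturbed; origin at the centre of the underside
- driver: screwdriver with a banded handle, 150 mm long, 22 mm high, left of the bottle; must not be disturbed; origin at the centre of the underside

How it is judged:
On the way, in this order (a step that is already met when the one before it is completed fails the run):
1. the pawl is pressed free of the disc while the frame still lies component side up (value of joint pawl above 0.38 rad and value of joint board_frame below 0.5 rad), for 0.1 s.
2. with the pawl free, the frame is pushed over until it lies upside down and level (value of joint board_frame above 3.05 rad and value of joint pawl above 0.3 rad), for 0.1 s.
3. the pawl is pressed home in the notch of the turned frame (value of joint pawl below 0.1 rad and value of joint board_frame above 3.05 rad), for 0.1 s.
At the end, for the whole second after the job is handed in: the frame lies solder side up within 0.09 rad (5 degrees) of level, the pawl's nose is home in the notch (pawl within 0.1 rad of its locked stop), everything is at rest, the stand is upright and within 30 mm of where it stood, and nothing is touched (all of step 3 and velocity of joint board_frame below 0.1 rad/s and linear speed of stand below 0.02 m/s and distance of stand from where it was at the start of the episode below 0.03 m and angle between stand's own z axis and vertical below 0.05 rad).
It fails at once if the stand is lifted, tilted or shoved more than 30 mm (height (world z) of stand above 0.008 m or angle between stand's own z axis and vertical above 0.1 rad or distance of stand from where it was at the start of the episode above 0.03 m).
It fails at once if the frame or stand is gripped or forced (more than 35 N from the fingers) (contact force between the fingers and stand above 35 N).
It fails at once if the frame is flung over (faster than 6 rad/s) (velocity of joint board_frame above 6 rad/s).
It fails at once if a bystander is moved more than 20 mm or picked up (distance of any of tweezers, flux_brush, mouse, solder_reel, flux_bottle, driver from where it was at the start of the episode above 0.02 m).
It also fails if it takes over 53 s, if anything falls off the work surface, if the arm or the gripper's body presses on something with over 40 N, if the wrist force passes 120 N, or if a joint passes its speed limit or range.

## Working session

There is one attempt and no reset: what is moved stays moved. The work goes in short steps, Python scripts to look and compute and a tool call to move; the robot and the scene stay as the last step left them, time stands still between calls to the robot, and variables do not carry over. Pictures are saved under pics/ and viewed, at most 10 in all, crops included, and the job is handed in when it is done.

Besides the shell and the picture viewer there is one more tool, called after "Request:" by a JSON object that holds its "op" and its "data". servo_tool: Moves the arm, as the interface text tells. Its arguments: {"type":"object","properties":{"increments":{"type":"array"}},"required":["increments"]}

```bash
mkdir -p pics; cat > h.py <<'E'
import numpy as np, cv2
from workcell import arm
def grab(n,f):
    d=arm.grab_frame(n); cv2.imwrite(f,d["pixels"][:,:,::-1]); return d
def ray(d,u,v):
    f=d["pixels"].shape[0]/2/np.tan(np.radians(d["vfov"])/2)
    p=np.array([(u-d["cx"])/f,(v-d["cy"])/f]); q=p.copy()
    for _ in range(20): q=p/(1+d["k1"]*(q@q))
    R=np.array(d["R"]); t=np.array(d["t"])
    return -R.T@t, R.T@np.array([q[0],q[1],1])
def onz(d,u,v,z):
    o,r=ray(d,u,v); return o+r*(z-o[2])/r[2]
def proj(d,X):
    f=d["pixels"].shape[0]/2/np.tan(np.radians(d["vfov"])/2)
    c=np.array(d["R"])@np.array(X)+np.array(d["t"]); p=c[:2]/c[2]; p=p*(1+d["k1"]*(p@p))
    return p*f+[d["cx"],d["cy"]]
E
python3 - <<'E'
from h import *
import pickle
for n in("scene","top"):
    d=grab(n,f"pics/{n}0.png"); pickle.dump(d,open(n+".pkl","wb"))
    print(n,d["vfov"],d["k1"],-np.array(d["R"]).T@d["t"])
o=arm.get_obs(); print(o["t"],o["tcp_pos"],o["tcp_rot"],o["finger_gap"],arm.tips_ahead)
E
```

```text
scene 54.984640606612764 -0.056136256562025436 [0.10099672 0.50373274 0.58632662]
top 48.33991905987804 -0.02291076442652499 [ 0.31243281 -0.11759763  1.30446624]
0.1 [ 0.22868233 -0.60803783  0.24673636] [-3.14012755e+00  9.67044193e-05  3.59772965e-01] 0.9972710989353325 0.025
```

View pics/scene0.png

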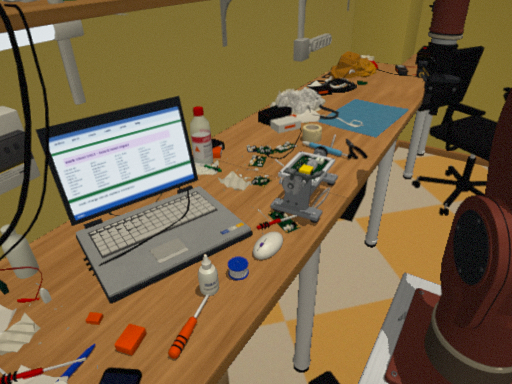

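View pics/top0.png

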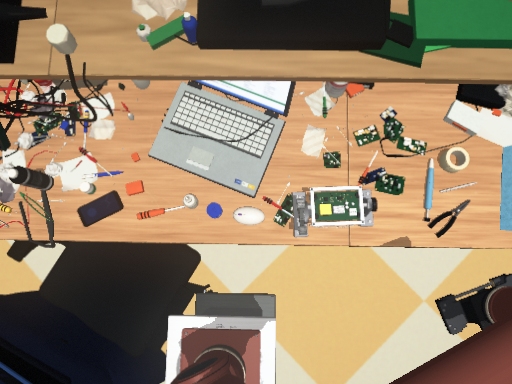

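The scene view shows the stand near (303,185). The top view shows the frame near (338,207), with the pawl on its left at about (300,215). I'll enlarge both.

```bash
python3 - <<'E'
from h import *
import pickle
a=pickle.load(open("top.pkl","rb")); b=pickle.load(open("scene.pkl","rb"))
A=cv2.resize(a["pixels"][175:245,265:395],None,fx=6,fy=6,interpolation=cv2.INTER_CUBIC)
B=cv2.resize(b["pixels"][140:230,255:355],None,fx=6,fy=6,interpolation=cv2.INTER_CUBIC)
cv2.imwrite("pics/topc.png",A[:,:,::-1]);cv2.imwrite("pics/scc.png",B[:,:,::-1])
E
```

```text
(no output)
```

View pics/topc.png

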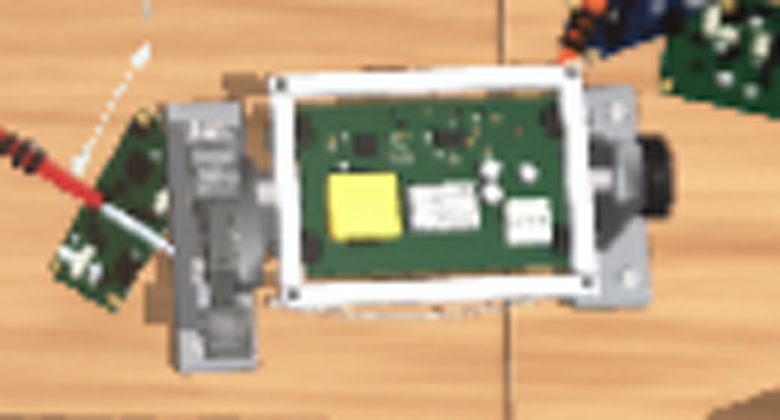

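View pics/scc.png

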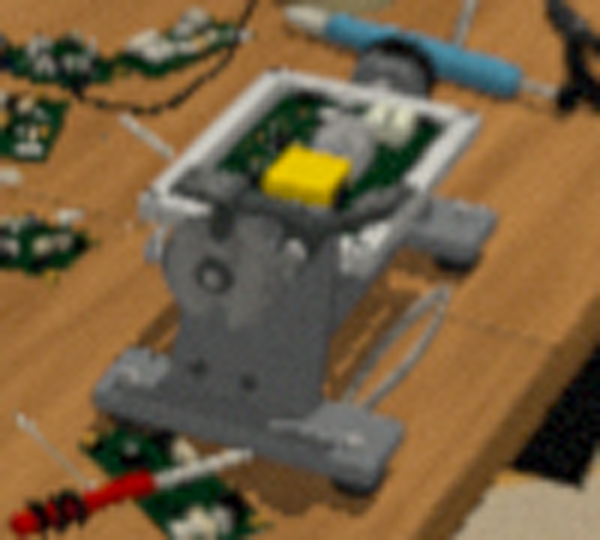

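The crop shows the white frame's corners at (271,78), (582,66), (597,294) and (279,308). The pawl's front pad is at about (229,335) and its back pad at about (213,165). I'll cast these onto their planes.

```bash
python3 - <<'E'
from h import *
import pickle
a=pickle.load(open("top.pkl","rb")); b=pickle.load(open("scene.pkl","rb"))
T=lambda u,v,z:onz(a,265+(u+.5)/6-.5,175+(v+.5)/6-.5,z)
c=np.array([T(271,78,.101),T(582,66,.101),T(597,294,.101),T(279,308,.101)]);print(c.round(4))
m=c.mean(0); yv=(c[0]+c[3]-c[1]-c[2])/2; yaw=np.arctan2(-yv[0],yv[1]); print(m,np.linalg.norm(yv),np.linalg.norm(c[0]-c[3]),yaw)
print("pads",T(229,335,.147),T(213,165,.137))
R=np.array([[np.cos(yaw),-np.sin(yaw)],[np.sin(yaw),np.cos(yaw)]])
for n,p in dict(rel=(-.068,.106,.147),lock=(.006,.106,.137),feetFL=(-.08,.119,.02),feetBL=(.056,.119,.02),hub=(0,.1,.095),fr=(-.055,-.074,.101),bl=(.055,.074,.101),br=(.055,-.074,.101),fl=(-.055,.074,.101)).items():
    w=np.r_[m[:2]+R@p[:2],p[2]]
    print(n,w.round(4),((proj(a,w)-[265,175])*6).round(),((proj(b,w)-[255,140])*6).round())
E
```

```text
[[ 0.5226 -0.2502  0.101 ]
 [ 0.5307 -0.3979  0.101 ]
 [ 0.4223 -0.4025  0.101 ]
 [ 0.4133 -0.2538  0.101 ]]
[ 0.47223029 -0.32609595  0.101     ] 0.14844759711861005 0.1092925332860929 0.0577177223777034
pads [ 0.39695282 -0.2260699   0.147     ] [ 0.47538301 -0.2196272   0.137     ]
rel [ 0.3982 -0.2242  0.147 ] [222. 330.] [375. 195.]
lock [ 0.4721 -0.2199  0.137 ] [211. 170.] [207. 177.]
feetFL [ 0.3855 -0.2119  0.02  ] [174. 373.] [370. 475.]
feetBL [ 0.5213 -0.2041  0.02  ] [160. 104.] [ 87. 393.]
hub [ 0.4665 -0.2263  0.095 ] [217. 194.] [223. 260.]
fr [ 0.4216 -0.4031  0.101 ] [596. 293.] [479. 108.]
bl [ 0.5229 -0.249   0.101 ] [266.  75.] [135. 193.]
br [ 0.5314 -0.3968  0.101 ] [577.  62.] [267.  62.]
fl [ 0.4131 -0.2554  0.101 ] [280. 306.] [366. 250.]
```

Request:
{"op": "servo_tool", "data": {"increments": [[0,0,0.0495,0,0,0,-1],[0,0,0.0495,0,0,0,-1],[0,0,0,0.06,-0.125,0,-1],[0,0,0,0.06,-0.125,0,-1],[0,0,0,0.06,-0.125,0,-1],[0,0,0,0.06,-0.125,0,-1],[0,0,0,0.06,-0.125,0,-1],[0,0,0,0.06,-0.125,0,-1]]}}

```text
t: 1.1
tcp_pos: [0.3584, -0.2999, 0.2474]
tcp_rot: [3.142, 0.0, 0.049]
ft_force: [0.7, -0.0, -0.4]
finger_gap: 0.173
finger_force: 0.0
```

```bash
cat >> h.py <<'E'
O=np.array([.4722,-.3261]); YAW=.05
def st():
    o=arm.get_obs(); c,s=np.cos(YAW),np.sin(YAW); d=np.array(o["tcp_pos"])
    xy=np.array([[c,s],[-s,c]])@(d[:2]-O)
    return o,np.r_[xy,d[2]-.025]*1000
def to(x,y,z):
    o,p=st(); d=(np.array([x,y,z])-p)*[1,-1,-1]/400
    print("t",o["t"],"tip(stand mm)",p.round(1),"rot",np.round(o["tcp_rot"],3),"F",np.round(o["ft_force"],1),"gap",round(o["finger_gap"],2),"units",d.round(4))
E
python3 -c "
from h import *
to(-75,108,170)"
```

```text
t 1.1 tip(stand mm) [-112.4   31.9  222.4] rot [3.142 0.    0.049] F [ 0.7 -0.  -0.4] gap 0.17 units [ 0.0935 -0.1902  0.131 ]
```

Request:
{"op": "servo_tool", "data": {"increments": [[0,0,0,0.03,-0.06,0,-1],[0,0,0,0.03,-0.06,0,-1],[0,0,0,0,0,0.05,-1],[0,0,0,0,0,0.05,-1],[0,0,0,0,0,0,-1],[0,0,0,0,0,0,-1]]}}

```text
t: 1.85
tcp_pos: [0.3799, -0.2527, 0.2082]
tcp_rot: [3.141, -0.0, 0.049]
ft_force: [-0.4, -0.2, -0.1]
finger_gap: 0.007
finger_force: 0.0
```

```bash
python3 -c "
from h import *
grab('scene','pics/s1full.png')
im=cv2.imread('pics/s1full.png')[90:230,230:380]
cv2.imwrite('pics/s1.png',cv2.resize(im,None,fx=4,fy=4,interpolation=cv2.INTER_CUBIC))
to(-75,108,170)"
```

```text
t 1.9 tip(stand mm) [-88.4  77.8 183.4] rot [ 3.141e+00 -1.000e-03  4.900e-02] F [ 0.7 -0.1  0.6] gap 0.0 units [ 0.0336 -0.0755  0.0334]
```

View pics/s1.png

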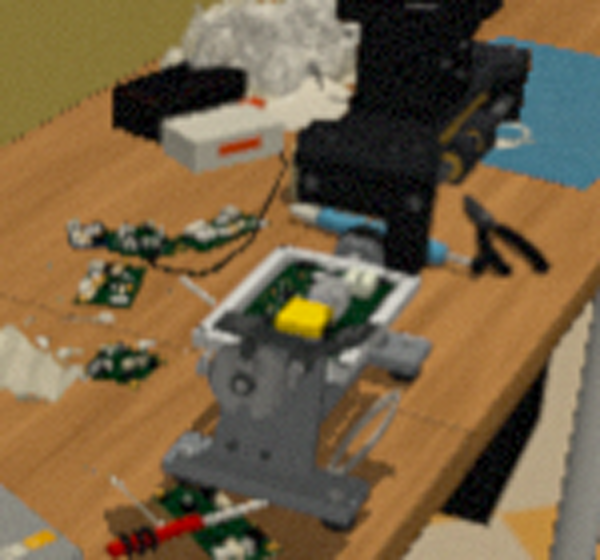

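The shut fingertips are near crop (405,270), above and to the right of the release pad at about (370,325). Next I go over the pad and press.

Request:
{"op": "servo_tool", "data": {"increments": [[0,0,0,0.017,-0.038,0,-1],[0,0,0,0.017,-0.038,0,-1],[0,0,0,0,0,0.03,-1],[0,0,0,0,0,0.03,-1],[0,0,0,0,0,0.02,-1],[0,0,0,0,0,0.02,-1],[0,0,0,0,0,0.02,-1],[0,0,0,0,0,0,-1]]}}

```text
t: 2.9
tcp_pos: [0.3915, -0.2215, 0.1589]
tcp_rot: [-3.141, 0.001, 0.049]
ft_force: [-0.8, 0.1, -0.1]
finger_gap: 0.008
finger_force: 0.0
```

```bash
python3 -c "
from h import *
to(-75,108,128)"
```

```text
t 2.9 tip(stand mm) [-75.3 108.5 133.9] rot [-3.141e+00  1.000e-03  4.900e-02] F [-0.8  0.1 -0.1] gap 0.01 units [0.0008 0.0014 0.0147]
```

Request:
{"op": "servo_tool", "data": {"increments": [[0,0,0,0,0,0.005,-1],[0,0,0,0,0,0.005,-1],[0,0,0,0,0,0.003,-1],[0,0,0,0,0,0,-1]]}}

```text
t: 3.4
tcp_pos: [0.3918, -0.2215, 0.1543]
tcp_rot: [-3.142, -0.0, 0.049]
ft_force: [0.1, 0.2, 0.9]
finger_gap: 0.0
finger_force: 0.0
```

```bash
python3 -c "
from h import *
to(-75,108,127)
grab('scene','pics/s2full.png')
im=cv2.imread('pics/s2full.png')[90:230,230:380]
cv2.imwrite('pics/s2.png',cv2.resize(im,None,fx=4,fy=4,interpolation=cv2.INTER_CUBIC))"
```

```text
t 3.4 tip(stand mm) [-75.1 108.4 129.3] rot [-3.142 -0.     0.049] F [0.1 0.2 0.9] gap 0.0 units [0.0001 0.0011 0.0058]
```

View pics/s2.png

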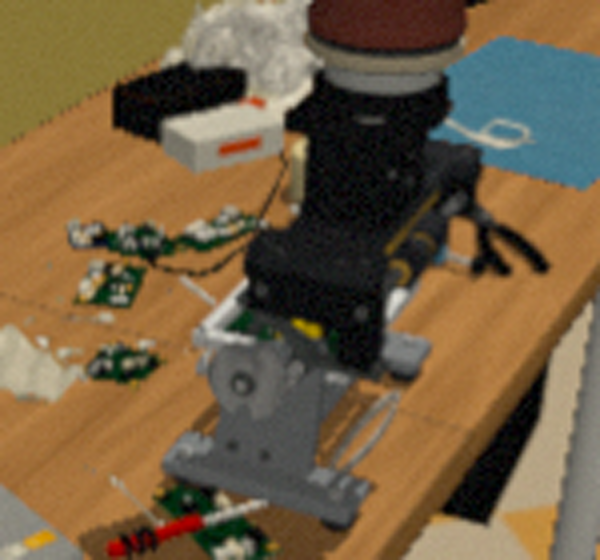

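The fingertips are on the front pad at about (370,365), and the back arm appears raised. I'll press until I feel the stop.

Request:
{"op": "servo_tool", "data": {"increments": [[0,0,0,0,0,0.004,-1],[0,0,0,0,0,0,-1]]}}

```text
t: 3.7
tcp_pos: [0.3918, -0.2216, 0.1532]
tcp_rot: [3.141, -0.0, 0.049]
ft_force: [-2.1, 0.3, 6.0]
finger_gap: 0.006
finger_force: 3.2
```

Request:
{"op": "servo_tool", "data": {"increments": [[0,0,0,0,0,0.003,-1],[0,0,0,0,0,0,-1]]}}

```text
t: 3.95
tcp_pos: [0.3919, -0.2217, 0.1529]
tcp_rot: [3.141, -0.0, 0.049]
ft_force: [-6.9, 3.7, 16.2]
finger_gap: 0.008
finger_force: 8.2
```

The pawl is at its stop. Up, then over to the back rail.

Request:
{"op": "servo_tool", "data": {"increments": [[0,0,0,0,0,-0.08,-1],[0,0,0,0,0,-0.08,-1],[0,0,0,0.08,0.068,0,-1],[0,0,0,0.08,0.068,0,-1],[0,0,0,0.08,0.067,0,-1],[0,0,0,0.08,0.067,0,-1],[0,0,0,0,0,0.04,-1],[0,0,0,0,0,0,-1]]}}

```text
t: 4.95
tcp_pos: [0.5238, -0.3224, 0.1975]
tcp_rot: [-3.139, 0.003, 0.049]
ft_force: [0.3, 0.1, 0.7]
finger_gap: 0.005
finger_force: 0.0
```

```bash
python3 -c "
from h import *
to(54,0,104)
grab('scene','pics/s3full.png')
im=cv2.imread('pics/s3full.png')[90:230,230:380]
cv2.imwrite('pics/s3.png',cv2.resize(im,None,fx=4,fy=4,interpolation=cv2.INTER_CUBIC))"
```

```text
t 4.95 tip(stand mm) [ 51.7   1.1 172.5] rot [-3.139e+00  3.000e-03  4.900e-02] F [0.3 0.1 0.7] gap 0.01 units [0.0057 0.0028 0.1712]
```

View pics/s3.png

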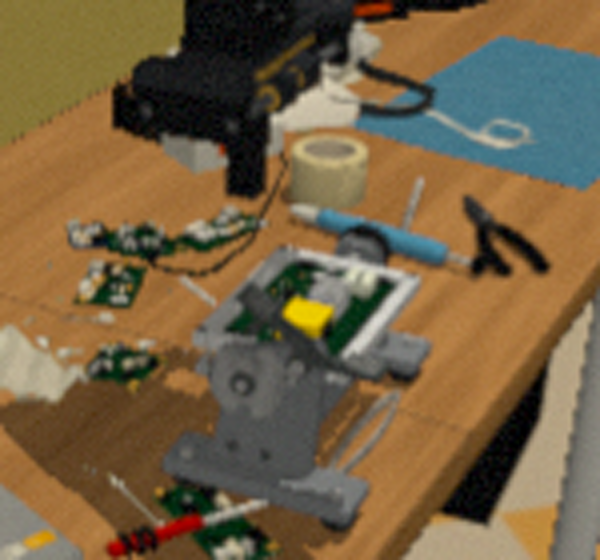

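The pawl stays released, with its back pad raised at about (265,305) and the front pad level. The tips hang above the back rail.

Request:
{"op": "servo_tool", "data": {"increments": [[0,0,0,0.0135,0,0.06,-1],[0,0,0,0,0,0.06,-1],[0,0,0,0,0,0.04,-1],[0,0,0,0,0,0.02,-1],[0,0,0,0,0,0.012,-1],[0,0,0,0,0,0.012,-1],[0,0,0,0,0,0.012,-1],[0,0,0,0,0,0,-1]]}}

```text
t: 6.0
tcp_pos: [0.5304, -0.3231, 0.113]
tcp_rot: [3.141, -0.0, 0.049]
ft_force: [-0.3, 0.8, -0.2]
finger_gap: 0.006
finger_force: 0.1
```

```bash
python3 -c "
from h import *
to(56,0,75)"
```

```text
t 6.0 tip(stand mm) [58.3  0.1 88. ] rot [ 3.141 -0.     0.049] F [-0.3  0.8 -0.2] gap 0.01 units [-0.0056  0.0003  0.0325]
```

Request:
{"op": "servo_tool", "data": {"increments": [[0,0,0,-0.002,0,0.011,-1],[0,0,0,-0.003,0,0.011,-1],[0,0,0,-0.004,0,0.011,-1],[0,0,0,-0.006,0,0.011,-1],[0,0,0,-0.007,0,0.01,-1],[0,0,0,-0.008,0,0.009,-1],[0,0,0,-0.006,0,0.006,-1],[0,0,0,0,0,0,-1]]}}

```text
t: 7.0
tcp_pos: [0.5156, -0.3235, 0.0853]
tcp_rot: [-3.141, 0.0, 0.049]
ft_force: [2.4, -0.8, 0.2]
finger_gap: 0.003
finger_force: 0.4
```

```bash
python3 -c "
from h import *
to(46,0,60)
grab('scene','pics/s4full.png')
im=cv2.imread('pics/s4full.png')[90:230,230:380]
cv2.imwrite('pics/s4.png',cv2.resize(im,None,fx=4,fy=4,interpolation=cv2.INTER_CUBIC))"
```

```text
t 7.0 tip(stand mm) [43.5  0.4 60.3] rot [-3.141  0.     0.049] F [ 2.4 -0.8  0.2] gap 0.0 units [0.0064 0.001  0.0007]
```

View pics/s4.png

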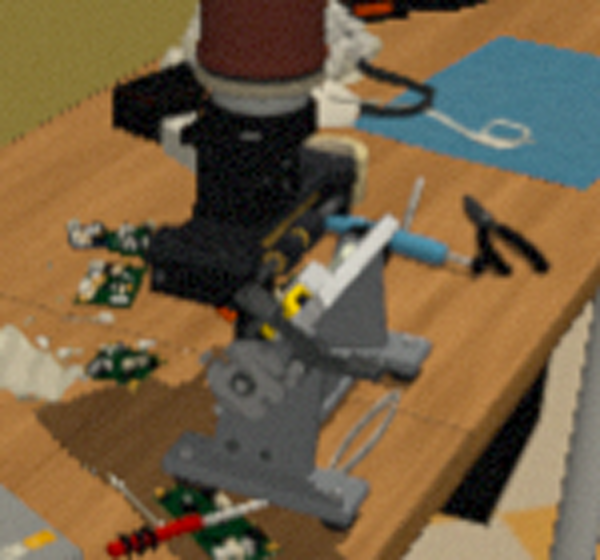

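The frame is at about 50°, with the front rail raised at about (385,225)–(320,300). Now back off, up, and round to the front.

Request:
{"op": "servo_tool", "data": {"increments": [[0,0,0,0.03,0,0,-1],[0,0,0,0.01,0,-0.1,-1],[0,0,0,0,0,-0.11,-1],[0,0,0,0,0,-0.11,-1],[0,0,0,-0.12,0,0,-1],[0,0,0,-0.12,0,0,-1],[0,0,0,-0.11,0,0,-1],[0,0,0,0,0,0,-1]]}}

```text
t: 8.05
tcp_pos: [0.3896, -0.3305, 0.2139]
tcp_rot: [3.141, 0.001, 0.045]
ft_force: [0.8, 0.2, 0.1]
finger_gap: 0.004
finger_force: 0.0
```

```bash
python3 -c "
from h import *
to(-65,0,125)"
```

```text
t 8.05 tip(stand mm) [-82.7  -0.2 188.9] rot [3.141e+00 1.000e-03 4.500e-02] F [0.8 0.2 0.1] gap 0.0 units [ 0.0442 -0.0006  0.1597]
```

Down to the side of the front rail, then start following its arc.

Request:
{"op": "servo_tool", "data": {"increments": [[0,0,0,0,0,0.08,-1],[0,0,0,0,0,0.08,-1],[0,0,0,0.04,0,0,-1],[0,0,0,0.02,0,0,-1],[0,0,0,0.02,0,0,-1],[0,0,0,0,0,0,-1]]}}

```text
t: 8.8
tcp_pos: [0.4251, -0.3282, 0.1504]
tcp_rot: [3.141, -0.001, 0.05]
ft_force: [-0.2, 0.3, -0.9]
finger_gap: 0.005
finger_force: 0.0
```

```bash
python3 -c "
from h import *
to(-34,0,137)"
```

```text
t 8.8 tip(stand mm) [-47.1   0.3 125.4] rot [ 3.141e+00 -1.000e-03  5.000e-02] F [-0.2  0.3 -0.9] gap 0.0 units [ 0.0329  0.0006 -0.029 ]
```

Request:
{"op": "servo_tool", "data": {"increments": [[0,0,0,0.011,0,-0.01,-1],[0,0,0,0.011,0,-0.01,-1],[0,0,0,0.011,0,-0.009,-1],[0,0,0,0.015,0,-0.006,-1],[0,0,0,0.015,0,-0.005,-1],[0,0,0,0.015,0,-0.004,-1],[0,0,0,0,0,0,-1]]}}

```text
t: 9.68
tcp_pos: [0.456, -0.3265, 0.1673]
tcp_rot: [3.141, -0.001, 0.049]
ft_force: [0.4, -1.0, 0.8]
finger_gap: 0.002
finger_force: 0.0
```

```bash
python3 -c "
from h import *
to(1.3,0,142)
grab('scene','pics/s5full.png')
im=cv2.imread('pics/s5full.png')[90:230,230:380]
cv2.imwrite('pics/s5.png',cv2.resize(im,None,fx=4,fy=4,interpolation=cv2.INTER_CUBIC))"
```

```text
t 9.675 tip(stand mm) [-16.2   0.4 142.3] rot [ 3.141e+00 -1.000e-03  4.900e-02] F [ 0.4 -1.   0.8] gap 0.0 units [0.0436 0.0011 0.0006]
```

View pics/s5.png

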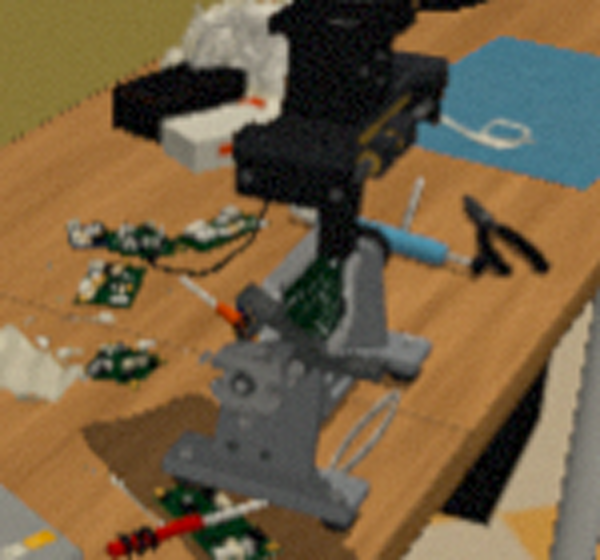

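The frame stands about vertical, with its solder side towards the robot and the tips against the upper rail near (335,255). I continue over the top.

Request:
{"op": "servo_tool", "data": {"increments": [[0,0,0,0.015,0,0,-1],[0,0,0,0.015,0,0,-1],[0,0,0,0.014,0,0.001,-1],[0,0,0,0.013,0,0.004,-1],[0,0,0,0.013,0,0.005,-1],[0,0,0,0.013,0,0.007,-1],[0,0,0,0,0,0,-1]]}}

```text
t: 10.6
tcp_pos: [0.4889, -0.3248, 0.1601]
tcp_rot: [-3.141, -0.0, 0.049]
ft_force: [-0.4, -1.2, -0.3]
finger_gap: 0.007
finger_force: 0.1
```

```bash
python3 -c "
from h import *
to(32.5,0,126)"
```

```text
t 10.6 tip(stand mm) [ 16.8   0.5 135.1] rot [-3.141 -0.     0.049] F [-0.4 -1.2 -0.3] gap 0.01 units [0.0393 0.0012 0.0228]
```

Request:
{"op": "servo_tool", "data": {"increments": [[0,0,0,0.013,0,0.006,-1],[0,0,0,0.013,0,0.008,-1],[0,0,0,0.012,0,0.009,-1],[0,0,0,0.008,0,0.014,-1],[0,0,0,0.008,0,0.015,-1],[0,0,0,0.01,0,0.012,-1],[0,0,0,0.01,0,0.012,-1],[0,0,0,0,0,0,-1]]}}

```text
t: 11.6
tcp_pos: [0.5182, -0.3232, 0.1294]
tcp_rot: [-3.141, 0.0, 0.049]
ft_force: [-0.0, 1.4, 0.1]
finger_gap: 0.0
finger_force: 0.0
```

```bash
python3 -c "
from h import *
to(48,0,101)"
```

```text
t 11.6 tip(stand mm) [ 46.1   0.6 104.4] rot [-3.141  0.     0.049] F [-0.   1.4  0.1] gap 0.0 units [0.0047 0.0014 0.0086]
```

Request:
{"op": "servo_tool", "data": {"increments": [[0,0,0,0.01,0,0.004,-1],[0,0,0,0,0,0.005,-1],[0,0,0,0,0,0.001,-1],[0,0,0,0,0,0,-1]]}}

```text
t: 12.1
tcp_pos: [0.5222, -0.3233, 0.1263]
tcp_rot: [3.141, -0.001, 0.049]
ft_force: [1.3, 0.0, 1.5]
finger_gap: 0.004
finger_force: 1.1
```

```bash
python3 -c "
from h import *
to(50,0,101)"
```

```text
t 12.1 tip(stand mm) [ 50.1   0.3 101.3] rot [ 3.141e+00 -1.000e-03  4.900e-02] F [1.3 0.  1.5] gap 0.0 units [-0.0002  0.0006  0.0007]
```

Request:
{"op": "servo_tool", "data": {"increments": [[0,0,0,0,0,0.0015,-1],[0,0,0,0,0,0,-1]]}}

```text
t: 12.35
tcp_pos: [0.522, -0.3233, 0.1254]
tcp_rot: [-3.142, -0.0, 0.049]
ft_force: [2.2, 0.2, 1.6]
finger_gap: 0.006
finger_force: 1.1
```

Request:
{"op": "servo_tool", "data": {"increments": [[0,0,0,0,0,-0.1,-1],[0,0,0,0,0,-0.12,-1],[0,0,0,-0.043,-0.09,0,-1],[0,0,0,-0.043,-0.09,0,-1],[0,0,0,-0.043,-0.09,0,-1],[0,0,0,0,0,0,-1],[0,0,0,0,0,0,-1]]}}

```text
t: 13.22
tcp_pos: [0.4649, -0.2186, 0.2133]
tcp_rot: [3.141, 0.0, 0.048]
ft_force: [-0.4, 0.0, 0.0]
finger_gap: 0.007
finger_force: 0.0
```

```bash
python3 -c "
from h import *
to(0,109,165)
grab('scene','pics/s6full.png')
im=cv2.imread('pics/s6full.png')[90:230,230:380]
cv2.imwrite('pics/s6.png',cv2.resize(im,None,fx=4,fy=4,interpolation=cv2.INTER_CUBIC))"
```

```text
t 13.225 tip(stand mm) [ -2.  107.7 188.3] rot [3.141 0.    0.048] F [-0.4  0.   0. ] gap 0.01 units [ 0.0049 -0.0032  0.0583]
```

View pics/s6.png

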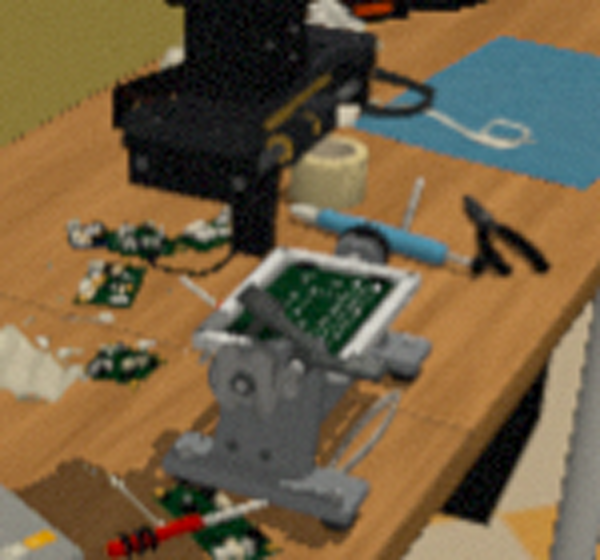

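The board lies level with its solder side up, and the pawl's back pad is still raised at about (262,305) with the tips above it. Now I press it down.

Request:
{"op": "servo_tool", "data": {"increments": [[0,0,0,0.008,-0.003,0.05,-1],[0,0,0,0,0,0.03,-1],[0,0,0,0,0,0.012,-1],[0,0,0,0,0,0.012,-1],[0,0,0,0,0,0.01,-1],[0,0,0,0,0,0.008,-1],[0,0,0,0,0,0,-1]]}}

```text
t: 14.15
tcp_pos: [0.4679, -0.2166, 0.1643]
tcp_rot: [-3.141, 0.001, 0.049]
ft_force: [0.1, 0.3, 0.8]
finger_gap: 0.004
finger_force: 0.0
```

```bash
python3 -c "
from h import *
to(2,109,137)"
```

```text
t 14.15 tip(stand mm) [  1.2 109.6 139.3] rot [-3.141e+00  1.000e-03  4.900e-02] F [0.1 0.3 0.8] gap 0.0 units [0.002  0.0014 0.0058]
```

Request:
{"op": "servo_tool", "data": {"increments": [[0,0,0,0,0,0.004,-1],[0,0,0,0,0,0.002,-1],[0,0,0,0,0,0,-1]]}}

```text
t: 14.52
tcp_pos: [0.4685, -0.2166, 0.1624]
tcp_rot: [3.141, -0.001, 0.049]
ft_force: [0.5, 1.6, 2.9]
finger_gap: 0.007
finger_force: 1.3
```

Request:
{"op": "servo_tool", "data": {"increments": [[0,0,0,0,0,0.003,-1],[0,0,0,0,0,0,-1]]}}

```text
t: 14.78
tcp_pos: [0.4687, -0.2166, 0.162]
tcp_rot: [3.141, -0.001, 0.049]
ft_force: [-1.7, 2.2, 10.2]
finger_gap: 0.006
finger_force: 5.4
```

The stop is at 137 mm, as expected for the locked pawl. Retreat and hand in.

Request:
{"op": "servo_tool", "data": {"increments": [[0,0,0,0,0,-0.06,-1],[0,0,0,0,0,-0.1,-1],[0,0,0,0,0,-0.05,-1],[0,0,0,0,0,0,-1],[0,0,0,0,0,0,-1]]}}

```text
t: 15.4
tcp_pos: [0.4676, -0.2165, 0.2437]
tcp_rot: [-3.141, 0.002, 0.049]
ft_force: [-0.3, -0.6, 0.5]
finger_gap: 0.005
finger_force: 0.0
```

```bash
python3 -c "
from h import *
to(2,109,200)
print(arm.job_done())"
```

```text
t 15.4 tip(stand mm) [  0.8 109.7 218.7] rot [-3.141e+00  2.000e-03  4.900e-02] F [-0.3 -0.6  0.5] gap 0.0 units [0.0029 0.0017 0.0467]
the job is handed in; nothing more can be done
None
```

The board is turned solder side up and the pawl is pressed home against its stop at the locked height; I handed the job in at 15.4 s, and no verdict came back.

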